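# Set the assembly nest and hold a lopsided power module over it

## Task

Get the assembly nest ready and bring the power module to it. First throw the nest's red-knobbed lever from the narrow notch into the green-marked middle notch, so that the jaw stands at the module's width; then pick the module up off the bench by its upright web at its balance point, carry it level, and hold it level and still about 8 cm above the nest's rest pads, square over the nest with the transformer end at the nest's open end (away from the orange end stop). Finish while holding it there, clear of everything and not put down, so that a colleague can lay the insulating pad beneath it; leave the screws, board rack, covers and screwdriver where they are.

Things in the scene. Friction and masses are not known exactly. Their poses are not given: they have to be found in the camera images.
- module: Power module, loose, flat on the bench, 0.6 to 0.8 kg. Aluminium plate 220 (x) by 64 (y) by 4 mm; on its centre line a bare upright aluminium web 8 mm thick (y), x = -105 to +60 mm, top edge 52 mm above the underside. Transformer at the +x end. Small parts up to 42 mm high flank the web from x = -105 to -39 mm; beyond, its sides are free. Origin: centre of the underside; z up.
- transformer_top (a point): Middle of the top of the module's heavy transformer (dark core, yellow winding): module frame x = 85, y = 0, z = 53 mm. It spans x = 62 to 108 mm, y = -28 to 28 mm and is up to 54 mm high over the module's underside.
- module_balance (a point): The balance point on the module's web: 29 mm from the plate's middle towards the transformer (module frame x = 29, y = 0, z = 34 mm), a good place to pinch the web: 30 mm above the plate's top face, 18 mm below the web's top edge. The centre of mass lies 15 mm straight below it. Axes as the module's.
- nest: Assembly nest, fixed. Aluminium base 290 (x) by 195 mm (y = -60 to 135), 12 mm thick, two white rest pads on it. Dark fence (36 mm high) along y = -35 mm; orange end stop (42 mm high) at the -x end, inner face at x = -115 mm; the +x end is open. Jaw and lever on the +y side. Origin: on the bench under the middle of the module's place; x from end stop to open end, z up.
- nest_mid (a point): Middle of the nest at the height of the rest pads' tops, 18 mm above the bench: the module's origin lies here when it is seated, its x along the nest's x. Axes as the nest's.
- jaw_face (a point): Middle of the top edge of the orange face of the nest's dark jaw, 38 mm above the bench. The jaw slides along the nest's y, driven by the lever: its face stands at nest y = 17, 35, 53 mm in the narrow, green and wide notch.
- lever (a joint): Lever angle, rad, anticlockwise from above: steel arm on a vertical pivot over a notched index plate. Notches at 0 (narrow, arm leaning to the nest's +x), 0.5 (middle, between the two green-painted lobes; arm along the nest's +y) and 1.0 (wide); travel -0.1 to 1.1. A spring plunger draws it into the nearest notch; the hump halfway between notches takes about 5 N at the knob to pass.
- lever_knob (a point): Middle of the red upright knob on the lever's end, 68 mm above the bench, 85 mm from the pivot axis. The knob is a cylinder 24 mm across, from 48 to 90 mm above the bench, fixed to the arm (arm's top 48 mm above the bench).
- lever_pivot (a point): Point on the lever's vertical pivot axis at the height of the knob's middle, 68 mm above the bench; nest frame x = 0, y = 100 mm. Axes as the nest's.
- screw_bin: Bystander: black open bin of screws, 150 by 110 by 55 mm, loose; origin at the centre of its underside. Leave alone.
- board_rack: Bystander: black rack of upright green circuit boards, 90 by 200 mm, 74 mm high, loose; origin at the centre of its underside. Leave alone.
- cover_stack: Bystander: stack of white plastic covers, 105 by 150 mm, 95 mm high, loose; origin at the centre of its underside. Leave alone.
- driver: Bystander: black electric screwdriver with an orange ring lying along its x, 200 mm long, 38 mm thick, loose; origin under its middle. Leave alone.
Mind the look-alikes: they are no part of the job. What is meant by the module is not turquoise, and is the larger of those in its own colour.

How it is judged:
On the way, in this order (a step that is already met when the one before it is completed fails the run):
1. the lever has been thrown and rests in the green notch (within 0.08 rad of 0.5) (value of joint lever between 0.42 and 0.58 rad and velocity of joint lever between -0.1 and 0.1 rad/s), for 0.3 s.
2. the module is lifted clear of the bench (2 cm or more), pinched within 20 mm of its balance point along its length, level within 6 degrees (height (world z) of module above 0.02 m and angle between module's own z axis and vertical below 0.105 rad and x of the grasp point in the frame of module_balance between -0.02 and 0.02 m and contact force between the fingers and module above 2 N and contact force between module and nest below 0.2 N and contact force between module and screw_bin below 0.2 N and contact force between module and board_rack below 0.2 N and contact force between module and cover_stack below 0.2 N and contact force between module and driver below 0.2 N), for 0.2 s.
At the end, for the whole second after the job is handed in: Lever in the green notch (0.42 to 0.58 rad); module in the fingers, pinched within 20 mm of its balance point, touching nothing else, 50 to 110 mm above the rest pads, centred within 15 mm, turned within 0.1 rad, transformer at the open end, level within 0.07 rad, still (value of joint lever between 0.42 and 0.58 rad and z of module in the frame of nest_mid between 0.05 and 0.11 m and horizontal distance between module and nest_mid below 0.015 m and angle between the x axis of module and the x axis of nest, either way round below 0.1 rad and x of module_balance in the frame of nest above 0 m and angle between module's own z axis and vertical below 0.07 rad and linear speed of module below 0.02 m/s and angular speed of module below 0.1 rad/s and x of the grasp point in the frame of module_balance between -0.02 and 0.02 m and contact force between the fingers and module above 2 N and contact force between module and nest below 0.2 N and contact force between module and screw_bin below 0.2 N and contact force between module and board_rack below 0.2 N and contact force between module and cover_stack below 0.2 N and contact force between module and driver below 0.2 N); the arm keeps its last pose, push and grip.
It fails at once if the module is tipped by more than 12 degrees (angle between module's own z axis and vertical above 0.21 rad).
It fails at once if the screw bin is moved by more than 2 cm (distance of screw_bin from where it was at the start of the episode above 0.02 m).
It fails at once if the board rack is moved by more than 2 cm (distance of board_rack from where it was at the start of the episode above 0.02 m).
It fails at once if the stack of covers is moved by more than 2 cm (distance of cover_stack from where it was at the start of the episode above 0.02 m).
It fails at once if the screwdriver is moved by more than 2 cm (distance of driver from where it was at the start of the episode above 0.02 m).
It also fails if it takes over 51 s, if anything falls off the work surface, if the arm or the gripper's body presses on something with over 40 N, if the wrist force passes 120 N, or if a joint passes its speed limit or range.

## Robot

A 7-joint arm with a two-finger parallel gripper is mounted at the origin on the work surface. World frame = base frame: x ahead of the robot, y to its left, z up, the work surface at z = 0. Lengths are in m, angles in rad, forces in N, time in s.
With the tool pointing down it reaches from about 0.35 to 0.775 m from the base axis. Payload 3.1 kg.
Tool frame: the origin (TCP) lies midway between the tips of the shut fingers; the grasp point (between the pads) lies 19 mm behind it; y points along the fingers, x is the direction in which the jaws open and shut, and the axes are right-handed (so a half turn about y gives the same grasp; the last joint's range is limited). The gripper opens to 85 mm and grips with 20 to 120 N. Pads are 22 mm wide; open, the fingers measure 114 mm over their backs; the gripper's body (76 mm by 85 mm) begins 54 mm behind the grasp point. The pads swing forward as they close: fully open they stand 13 mm farther back than shut.
Start: joints at [1.143, 0.311, 0.014, 1.512, -0.004, 1.319, -0.027], TCP at [0.207, -0.51, 0.231] pointing down, gripper open.
Joint ranges: [-2.7, 2.7], [-0.3, 1.91], [-1.27, 1.3], [0.12, 2.57], [-1.44, 4.58], [0.2, 2.03], [-3.05, 3.05]. Speed limits (rad/s): [2.79, 2.79, 3.14, 3.14, 3.14, 3.14, 3.14].

## Interface

Orientations are given as a unit quaternion [x, y, z, w].
In Python, from cell import r gives the robot as it stands. The module is installed in compiled form; this text tells all that it offers.
- The arm moves only by the tool jog_arm, never from a script. Its argument "steps" is a list that holds one entry, the list of rows, each a list of 7 numbers: the shift along the world's x, y, z in m, then the turn, a rotation vector about the world's x, y, z in rad, then the gripper command: -1 is fully open, 1 is shut, values between are in proportion. In form: [[[tx, ty, tz, rx, ry, rz, jaw], ...]]. A call has 1 to 12 rows; each row is the pose to reach, as a shift and turn from the pose commanded when the call began; what a row does not reach only later rows make up. A row lasts 1/10 s, in which the tool goes at most 50 mm and 8.59 degrees, less where a joint would pass 70% of its speed; a pose out of reach is approached as far as the arm can. A call with a gripper value outside its range is refused whole. The fingers move at their own pace and stop on an object; "force" is the grip in N (left out, the last holds). Time passes only in rows, so rows that repeat a pose let the fingers close. It gives the time, the measured TCP pose, the force and the opening at its end, in the units of the state.
- r.get_state(): the state, without advancing time (a new reading comes with each control period).
- r.grab_frame(name): name is "scene" or "top"; returns a dict with "img" (400x640x3 uint8, red, green, blue), "range_z" (400x640 float32, m along the optical axis (not along the pixel's ray), 0 where there is no reading), "fx", "fy", "cx", "cy" (pixels), "R" (3x3) and "t" (3): a world point X has camera coordinates R X + t. Camera axes: x right, y down, z forward; pixel columns grow to the right and rows downward; lengths in m; the calibration is good to about 2 mm. A picture is of the moment at which its call begins.
- r.sign_off(): hands the job in, once; it reports no verdict.
The state is a dict: "time": time; "q": joint angles; "dq": joint speeds; "effort": joint torques, N m; "position": TCP position; "orientation": TCP orientation; "contact_force": force on the tool from outside, world axes, zero at the start; "moment": the same for the moment, N m; "finger_gap": opening from 0.0 (shut) to 1.0 (fully open).
Only numpy, scipy, OpenCV 4.12 (cv2) and the standard library are available. Lean on these libraries where they do the work, as an engineer would, in place of code of your own. Each camera call takes 0.05 s, during which the arm holds its last target.

## Working session

There is one attempt and no reset: what is moved stays moved. The work goes in short steps, Python scripts to look and compute and a tool call to move; the robot and the scene stay as the last step left them, time stands still between calls to the robot, and variables do not carry over. Pictures are saved under pics/ and viewed, and the job is handed in when it is done.

Besides the shell and the picture viewer there is one more tool, called in YAML: its name, and indented under it one key for each argument. jog_arm: Moves the arm, as the interface text tells. Its arguments: {"type":"object","properties":{"steps":{"type":"array"},"force":{"type":"number"}},"required":["steps"]}

```bash
mkdir -p pics
cat > h.py <<'E'
import numpy as np, cv2
from cell import r
def grab(n):
    f=r.grab_frame(n); np.savez('f_%s.npz'%n,**{k:np.asarray(v) for k,v in f.items()}); return f
def load(n): return dict(np.load('f_%s.npz'%n))
def world(f):
    z=f['range_z'].astype(float); h,w=z.shape
    u,v=np.meshgrid(np.arange(w),np.arange(h))
    P=np.stack([(u-f['cx'])/f['fx']*z,(v-f['cy'])/f['fy']*z,z],-1)
    W=(P-f['t'])@f['R']; W[z==0]=np.nan; return W
def save(n,img): cv2.imwrite('pics/'+n,cv2.cvtColor(np.ascontiguousarray(img),cv2.COLOR_RGB2BGR))
E
python3 - <<'E'
from h import *
for n in('scene','top'):
    f=grab(n); save(n+'0.png',f['img']); print(f['fx'],f['R'],f['t'])
print(r.get_state())
E
```

```text
378.10950480068357 [[ 0.25367007  0.96727792 -0.00499164]
 [ 0.6008112  -0.16160371 -0.78288578]
 [-0.7580748   0.19559566 -0.62214543]] [-0.13955352 -0.25256947  1.75551925]
465.838643018198 [[-0.01096993 -0.99992528 -0.00539312]
 [-0.99498421  0.0114517  -0.0993744 ]
 [ 0.09942873  0.00427594 -0.9950355 ]] [0.01293329 0.50905013 1.62601034]
{'time': 0.1, 'q': array([ 1.14327091,  0.31166352,  0.01397452,  1.51286575, -0.00440843,
        1.31919402, -0.02721401]), 'dq': array([ 0.0017341 ,  0.00086991,  0.00019209, -0.00601211,  0.00073165,
        0.00094368, -0.00058777]), 'effort': array([ 1.06249103e-03, -3.80853975e+01,  1.46733541e-01, -2.31238067e+01,
        1.22248504e-02,  8.14259634e-03,  2.58559616e-06]), 'position': array([ 0.20676336, -0.50896791,  0.23033236]), 'orientation': array([-0.58620695,  0.39547294, -0.3942124 ,  0.58699161]), 'contact_force': array([-0.31120931,  0.34426703,  0.13766568]), 'moment': array([ 0.0175294 ,  0.04809543, -0.00244066]), 'finger_gap': 1.0004538895949184}
```

View pics/scene0.png

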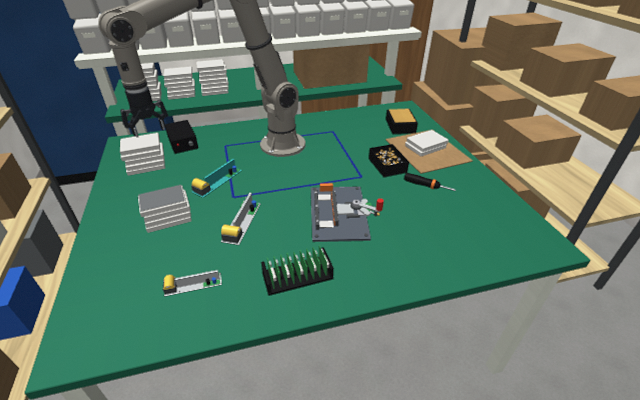

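View pics/top0.png

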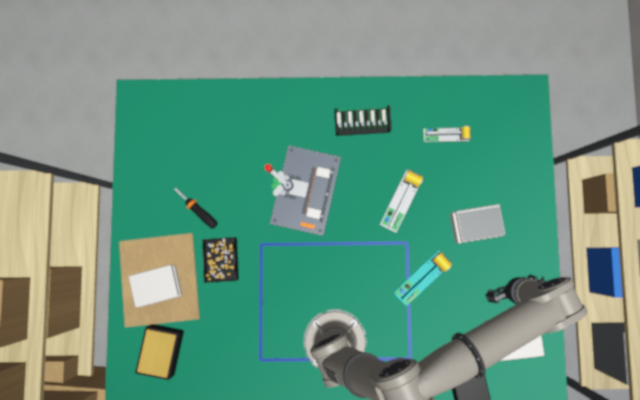

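Three things could be taken for the module in the top view: the larger silver one at (402,201), a smaller silver one at (447,134) and a turquoise one at (423,278). By the description it is the one at (402,201). The nest is at (305,190), with its red knob at (268,168).

Run:
```python
from h import *
f=load('top'); im=f['img']
a=cv2.resize(im[140:245,255:345],None,fx=5,fy=5,interpolation=cv2.INTER_CUBIC)
b=cv2.resize(im[160:240,370:435],None,fx=5,fy=5,interpolation=cv2.INTER_CUBIC)
c=np.zeros((525,800,3),np.uint8); c[:525,:450]=a; c[:400,455:780]=b; save('crop0.png',c)
W=world(f)
hsv=cv2.cvtColor(im,cv2.COLOR_RGB2HSV)
print('table z',np.nanmedian(W[330:340,270:290,2]))
def roi(u0,u1,v0,v1,m): 
    k=np.zeros(m.shape,bool);k[v0:v1,u0:u1]=1; return k&m
Z=W[...,2]
m=roi(375,430,160,240,Z>0.012)
print('module n',m.sum())
P=W[m]
for lo,hi in[(.0,.02),(.02,.045),(.045,.06)]:
    q=P[(P[:,2]>lo)&(P[:,2]<hi)]; print(lo,len(q),q.mean(0))
def rect(P): 
    r_=cv2.minAreaRect(P[:,:2].astype(np.float32)*1000); return r_
print('mod rect',rect(P))
red=roi(255,285,155,180,(hsv[...,0]<8)&(hsv[...,1]>150)&(hsv[...,2]>90)); print('knob',red.sum(),np.nanmean(W[red],0),np.nanmax(W[red],0))
m=roi(262,348,140,240,(Z>0.006)&(hsv[...,1]<90)&(Z<.02)); print('nest base',rect(W[m]),m.sum())
org=roi(262,348,210,240,(hsv[...,0]>5)&(hsv[...,0]<20)&(hsv[...,1]>150)); print('stop',org.sum(),W[org].mean(0))
```

```text
table z 0.00016120316058413877
module n 486
0.0 52 [ 0.45660382 -0.23197669  0.01494385]
0.02 189 [ 0.49652858 -0.2421654   0.03159696]
0.045 242 [ 0.52043188 -0.25862626  0.05055639]
mod rect ((483.8679504394531, -257.5657653808594), (91.13334655761719, 214.73703002929688), 62.4549674987793)
knob 32 [0.60166016 0.22391692 0.08962546] [0.61065766 0.23465258 0.09475375]
nest base ((538.82666015625, 132.493408203125), (259.9671936035156, 290.1884460449219), 76.90245819091797) 3130
stop 29 [0.40453794 0.0923893  0.04207536]
```

View pics/crop0.png

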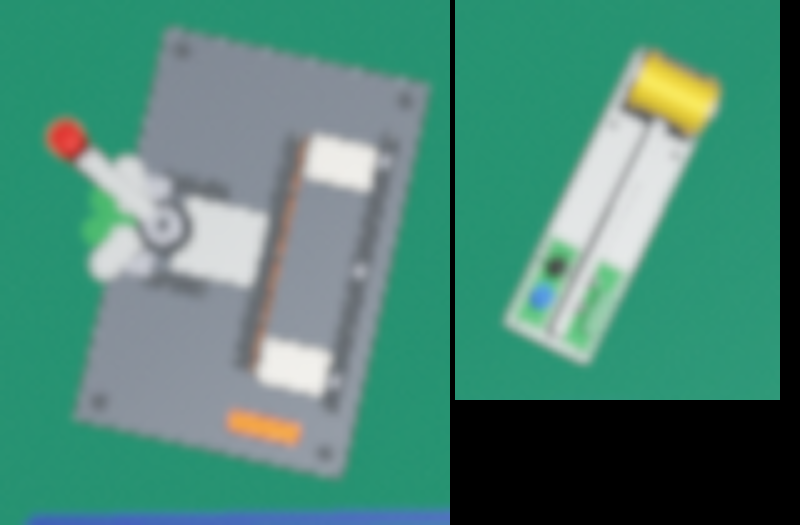

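The crop confirms the choice: the larger silver module, with its transformer pointing up and to the right. The lever leans toward the nest's open end. Next I'll measure on rectified views.

```bash
cat >> h.py <<'E'
def proj(f,X):
    c=np.asarray(X,float)@f['R'].T+f['t']; return np.stack([c[...,0]/c[...,2]*f['fx']+f['cx'],c[...,1]/c[...,2]*f['fy']+f['cy']],-1)
def ortho(f,x0,x1,y0,y1,z,res=.0005):
    # rows: x decreasing, cols: y decreasing
    xs=np.arange(x1,x0,-res); ys=np.arange(y1,y0,-res)
    X=np.zeros((len(xs),len(ys),3)); X[...,0]=xs[:,None]; X[...,1]=ys[None]; X[...,2]=z
    p=proj(f,X).astype(np.float32); return cv2.remap(f['img'],p[...,0],p[...,1],cv2.INTER_CUBIC)
E
python3 - <<'E'
from h import *
from scipy.optimize import minimize
from scipy.spatial.transform import Rotation as Ro
s=r.get_state(); print(Ro.from_quat(s['orientation']).as_matrix().round(3))
f=load('top'); im=f['img'].astype(float); hsv=cv2.cvtColor(f['img'],cv2.COLOR_RGB2HSV)
green=((hsv[...,0]>60)&(hsv[...,0]<88)&(hsv[...,1]>110)).astype(np.uint8)
obj=1-green
def T(p,L): 
    L=np.asarray(L,float);c,s_=np.cos(p[2]),np.sin(p[2]); return np.c_[p[0]+c*L[:,0]-s_*L[:,1],p[1]+s_*L[:,0]+c*L[:,1],L[:,2]]
def rectfit(p0,x0,x1,y0,y1,z,roi,msk=None):
    # soft: signed boundary fit via grid points inside/outside band
    M=cv2.GaussianBlur(obj.astype(np.float32),(3,3),0)
    if msk is not None: M=msk
    t=np.linspace(.05,.95,60); b=.004
    def pts(d):
        return np.concatenate([np.c_[x0+(x1-x0)*t,0*t+y0-d],np.c_[x0+(x1-x0)*t,0*t+y1+d],np.c_[0*t+x0-d,y0+(y1-y0)*t],np.c_[0*t+x1+d,y0+(y1-y0)*t]])
    def cost(p):
        v=0
        for d in(.002,.005,.008):
            for sg in(1,-1):
                L=pts(sg*d); q=proj(f,T(p,np.c_[L,np.full(len(L),z)])).astype(np.float32)
                val=cv2.remap(M,q[None,:,0],q[None,:,1],cv2.INTER_LINEAR); v+=sg*val.mean()
        return v
    best=min((minimize(cost,np.array(p0)+np.array(dp),method='Nelder-Mead',options=dict(initial_simplex=np.array(p0)+np.array(dp)+np.array([[0,0,0],[.01,0,0],[0,.01,0],[0,0,.05]]),xatol=1e-5,fatol=1e-5)) for dp in [(0,0,0),(.01,0,0),(-.01,0,0),(0,.01,0),(0,-.01,0)]),key=lambda o:o.fun)
    return best.x,best.fun
print('nest',rectfit((.51,.08,-.228),-.145,.145,-.06,.135,.012,None))
print('module',rectfit((.48,-.25,-.48),-.110,.110,-.032,.032,.004,None))
save('on.png',ortho(f,.36,.68,-.02,.26,.018)); save('om.png',ortho(f,.36,.62,-.36,-.14,.052))
E
```

```text
[[ 0.376 -0.001  0.926]
 [-0.926  0.002  0.376]
 [-0.002 -1.    -0.   ]]
nest (array([ 0.52287948,  0.06422188, -0.2320042 ]), np.float64(-2.061460494995117))
module (array([ 0.48738901, -0.24010003, -0.46694643]), np.float64(-1.4649698734283447))
```

```bash
sleep 0
```

```text
(no output)
```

View pics/om.png

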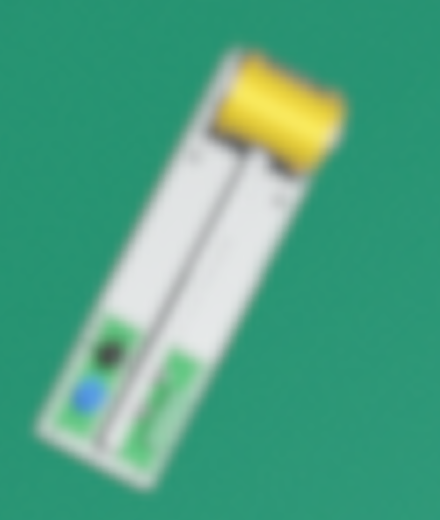

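View pics/on.png

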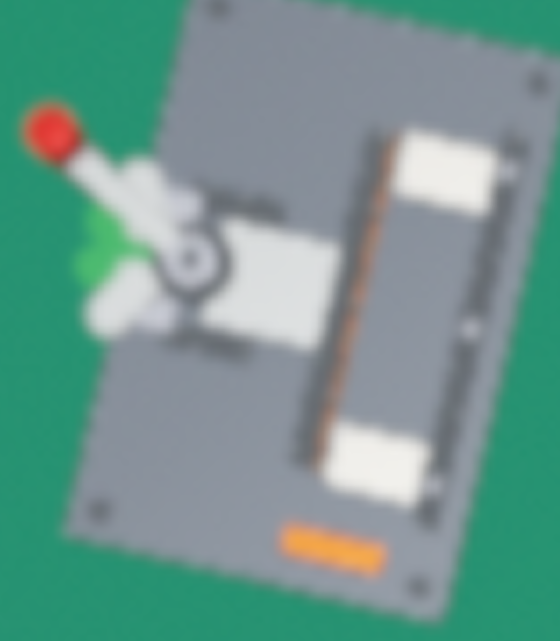

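```bash
cat >> h.py <<'E'
N=np.array([.5229,.0642,-.232]); Mo=np.array([.4874,-.2401,-.467])
def T(p,L): 
    L=np.asarray(L,float);c,s_=np.cos(p[2]),np.sin(p[2]); return np.c_[p[0]+c*L[:,0]-s_*L[:,1],p[1]+s_*L[:,0]+c*L[:,1],L[:,2]]
def overlay(f,img,off,k,N=N,Mo=Mo,th=0.0):
    def pl(p,L,col,closed=True):
        q=((proj(f,T(p,L))-off)*k).round().astype(np.int32); cv2.polylines(img,[q.reshape(-1,1,2)],closed,col,1,cv2.LINE_AA)
    def rc(x0,x1,y0,y1,z): return [(x0,y0,z),(x1,y0,z),(x1,y1,z),(x0,y1,z)]
    pl(N,rc(-.145,.145,-.06,.135,.012),(255,0,0)); pl(N,[(-.115,-.03,.042),(-.115,.03,.042)],(255,0,255),False)
    a=np.pi/2-.5+th; pl(N,[(0,.1,.048),(.085*np.cos(a),.1+.085*np.sin(a),.09)],(0,0,255),False)
    pl(N,[(-.11,-.035,.036),(.11,-.035,.036)],(255,255,0),False)
    pl(Mo,rc(-.11,.11,-.032,.032,.004),(255,0,0)); pl(Mo,rc(-.105,.06,-.004,.004,.052),(0,0,255)); pl(Mo,rc(.062,.108,-.028,.028,.054),(255,0,255))
    pl(Mo,[(.029,-.03,.034),(.029,.03,.034)],(0,0,0),False)
    return img
E
python3 - <<'E'
from h import *
for n,(u0,v0,u1,v1),k in(('top',(255,140,440,245),4),('scene',(210,170,390,250),4)):
    f=load(n); i=cv2.resize(f['img'][v0:v1,u0:u1],None,fx=k,fy=k,interpolation=cv2.INTER_CUBIC)
    save('ov_%s.png'%n,overlay(f,i,np.array([u0-.4,v0-.4]),k))
E
```

```text
(no output)
```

View pics/ov_top.png

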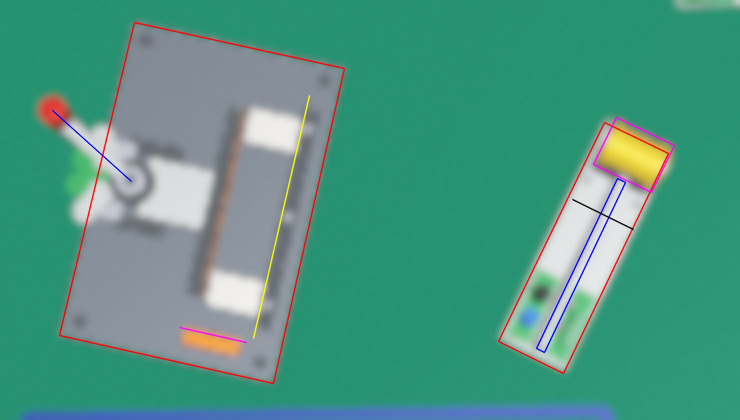

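View pics/ov_scene.png

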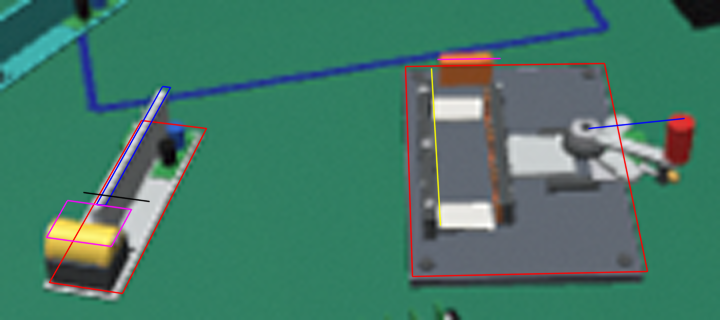

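Run:
```python
from h import *
for th in(0,.1,.2,.25,.3,.4,.5,.55):
    a=np.pi/2-.5+th; print(th,T(N,[(.085*np.cos(a),.1+.085*np.sin(a),.068)]).round(4))
print('grasp',T(Mo,[(.029,0,.034)]),'final',T(N,[(.029,0,.132)]),'front',T(Mo,[(.085,0,.05)]))
```

```text
0 [[0.6027 0.2247 0.068 ]]
0.1 [[0.5961 0.2301 0.068 ]]
0.2 [[0.589  0.2348 0.068 ]]
0.25 [[0.5853 0.2368 0.068 ]]
0.3 [[0.5815 0.2387 0.068 ]]
0.4 [[0.5736 0.2419 0.068 ]]
0.5 [[0.5654 0.2442 0.068 ]]
0.55 [[0.5613 0.2451 0.068 ]]
grasp [[ 0.51329477 -0.25315608  0.034     ]] final [[0.55112305 0.05753219 0.132     ]] front [[ 0.56329845 -0.27836781  0.05      ]]
```

jog_arm:
  steps:
    - [[0.024,0.044,0,0,0,0.14,-1],[0.047,0.088,0,0,0,0.28,-1],[0.07,0.132,0,0,0,0.42,-1],[0.094,0.176,0,0,0,0.56,-1],[0.118,0.22,0,0,0,0.703,-1],[0.142,0.264,0,0,0,0.703,-1],[0.165,0.308,0,0,0,0.703,-1],[0.189,0.352,0,0,0,0.703,-1],[0.212,0.396,0,0,0,0.703,-1],[0.236,0.44,0,0,0,0.703,-1],[0.26,0.484,0,0,0,0.703,-1],[0.283,0.528,0,0,0,0.703,-1]]

```text
time: 1.3
position: [0.4904, 0.0199, 0.2311]
orientation: [0.687, -0.169, 0.169, -0.686]
contact_force: [1.1, -1.1, 0.4]
finger_gap: 0.995
```

jog_arm:
  steps:
    - [[0.022,0.041,0,0,0,0,-1],[0.044,0.082,0,0,0,0,-1],[0.067,0.123,0,0,0,0,-0.6],[0.09,0.164,0,0,0,0,-0.2],[0.1125,0.205,0,0,0,0,0],[0.1125,0.205,-0.04,0,0,0,0],[0.1125,0.205,-0.08,0,0,0,0],[0.1125,0.205,-0.1,0,0,0,0],[0.1125,0.205,-0.1,0,0,0,0]]

```text
time: 2.2
position: [0.5996, 0.2215, 0.1262]
orientation: [0.689, -0.171, 0.166, -0.684]
contact_force: [-0.1, -0.2, 0.0]
finger_gap: 0.502
```

Run:
```python
from h import *
f=grab('scene'); save('s1.png',cv2.resize(f['img'][110:260,250:450],None,fx=4,fy=4,interpolation=cv2.INTER_CUBIC)); print(r.get_state()['position'],r.get_state()['q'])
```

```text
[0.60121348 0.22250993 0.12913203] [-0.03239819  0.63477502 -0.56855824  1.3661959   0.34337957  1.24380114
 -1.10544615]
```

View pics/s1.png

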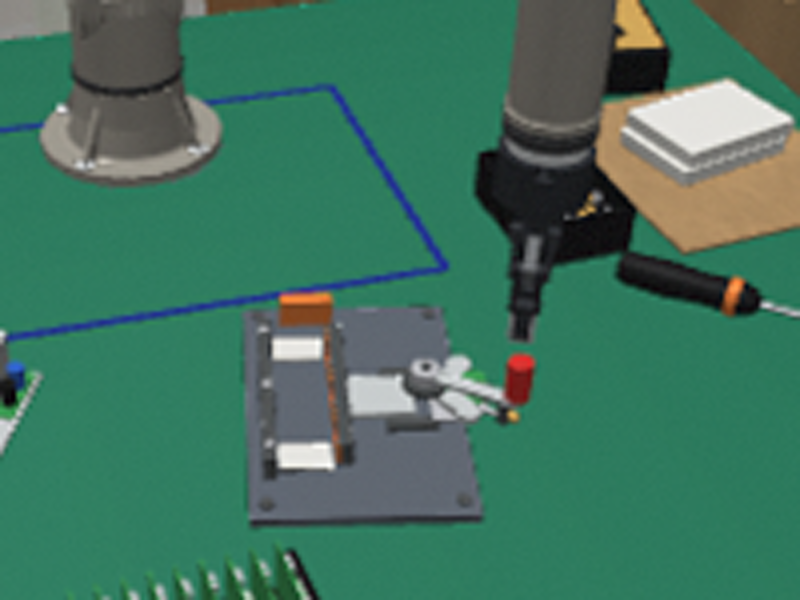

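The gripper is straight above the red knob, at (520,375) in the crop. I'll go down around it.

jog_arm:
  steps:
    - [[0,0,-0.02,0,0,0,0],[0,0,-0.04,0,0,0,0],[0,0,-0.06,0,0,0,0],[0,0,-0.075,0,0,0,0],[0,0,-0.075,0,0,0,0.1],[0,0,-0.075,0,0,0,0.2],[0,0,-0.075,0,0,0,0.2]]

```text
time: 2.95
position: [0.6037, 0.2241, 0.0581]
orientation: [-0.686, 0.168, -0.17, 0.687]
contact_force: [-0.6, -0.4, -1.2]
finger_gap: 0.398
```

Run:
```python
from h import *
f=grab('scene'); save('s2.png',cv2.resize(f['img'][150:250,310:450],None,fx=5,fy=5,interpolation=cv2.INTER_CUBIC)); s=r.get_state();print(s['position'],s['contact_force'],s['finger_gap'])
```

```text
[0.60358233 0.22407898 0.0580061 ] [ 0.17808786 -0.16390508  0.98553962] 0.40043078026626905
```

View pics/s2.png

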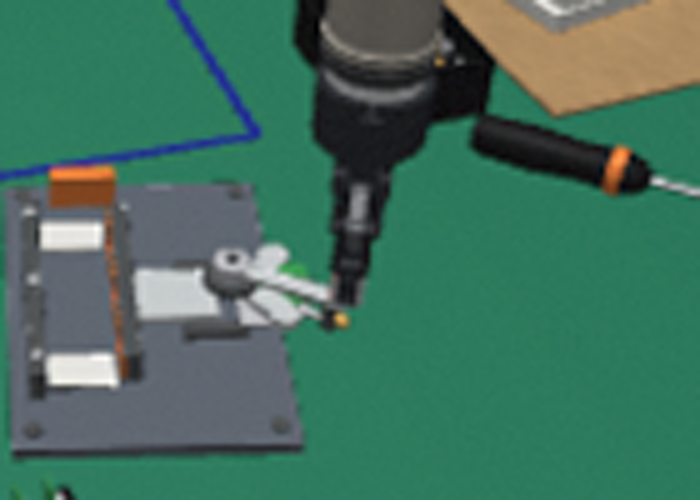

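jog_arm:
  steps:
    - [[-0.0035,0.003,0,0,0,0,0.2],[-0.007,0.0055,0,0,0,0,0.2],[-0.0105,0.008,0,0,0,0,0.2],[-0.014,0.01,0,0,0,0,0.2],[-0.0175,0.0122,0,0,0,0,0.2],[-0.0215,0.014,0,0,0,0,0.2],[-0.0255,0.0158,0,0,0,0,0.2],[-0.0295,0.0173,0,0,0,0,0.2],[-0.0335,0.0187,0,0,0,0,0.2],[-0.038,0.0195,0,0,0,0,0.2],[-0.039,0.0195,0,0,0,0,0.2],[-0.039,0.0195,0,0,0,0,0.2]]

```text
time: 4.2
position: [0.5634, 0.2428, 0.0563]
orientation: [0.687, -0.169, 0.169, -0.687]
contact_force: [-0.2, -0.3, -0.6]
finger_gap: 0.395
```

Run:
```python
from h import *
f=grab('scene'); save('s3.png',cv2.resize(f['img'][150:250,310:450],None,fx=5,fy=5,interpolation=cv2.INTER_CUBIC)); s=r.get_state();print(s['position'],s['contact_force'],s['finger_gap'])
```

```text
[0.56362987 0.24269586 0.05632268] [ 0.26288082 -0.04025029  1.42363227] 0.4018776139977421
```

View pics/s3.png

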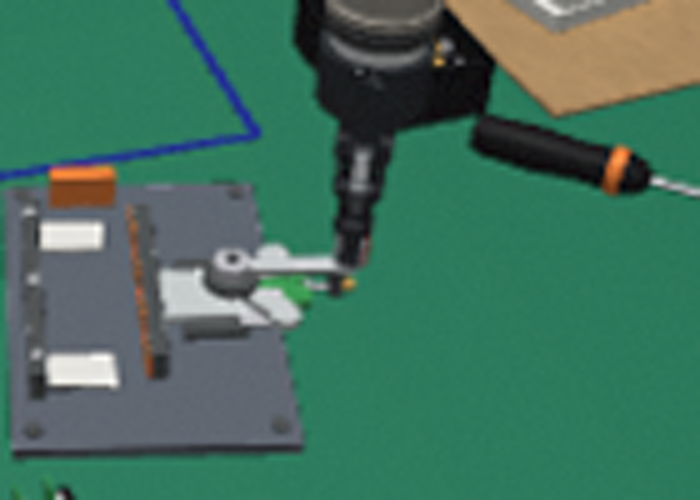

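The lever is in the middle notch and the jaw has moved back, with no side load on the tool. I'll rise and start toward the module.

jog_arm:
  steps:
    - [[0,0,0.03,0,0,0,0.1],[0,0,0.07,0,0,0,0.1],[0,0,0.11,0,0,0,-0.2],[0,0,0.15,0,0,0,-1],[-0.005,-0.04,0.15,0,0,-0.14,-1],[-0.009,-0.085,0.15,0,0,-0.28,-1],[-0.013,-0.13,0.15,0,0,-0.42,-1],[-0.017,-0.175,0.15,0,0,-0.56,-1],[-0.021,-0.22,0.15,0,0,-0.7,-1],[-0.025,-0.265,0.15,0,0,-0.84,-1],[-0.03,-0.31,0.15,0,0,-0.98,-1],[-0.034,-0.355,0.15,0,0,-1.12,-1]]

```text
time: 5.45
position: [0.5292, -0.1141, 0.2067]
orientation: [0.49, -0.509, 0.51, -0.491]
contact_force: [1.4, -0.5, -0.3]
finger_gap: 1.0
```

Run:
```python
from h import *
f=grab('scene'); f2=grab('top')
a=cv2.resize(f['img'][150:270,200:400],None,fx=4,fy=4,interpolation=cv2.INTER_CUBIC)
save('s4.png',overlay(f,a,np.array([199.6,149.6]),4,th=.5))
s=r.get_state();print(s['position'],s['orientation'],s['contact_force'],s['finger_gap'],s['q'])
i=cv2.resize(f2['img'][140:245,255:440],None,fx=4,fy=4,interpolation=cv2.INTER_CUBIC)
save('t4.png',overlay(f2,i,np.array([254.6,139.6]),4,th=.5))
```

```text
[ 0.52795753 -0.1229545   0.20617826] [ 0.48994437 -0.51020556  0.51337598 -0.48589084] [ 1.11767165 -0.41605241  0.12601279] 0.9992353499305022 [ 0.41524157  0.32614193 -0.29127402  1.56698517  0.10433762  1.26293355
 -1.51174326]
```

View pics/s4.png

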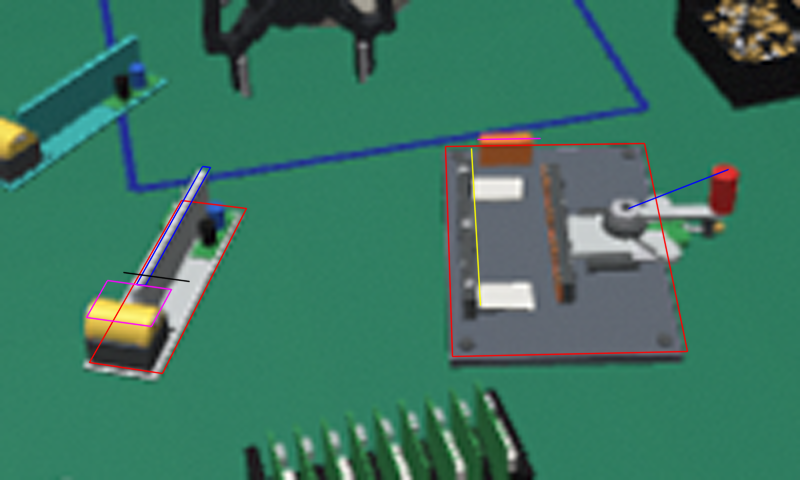

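View pics/t4.png

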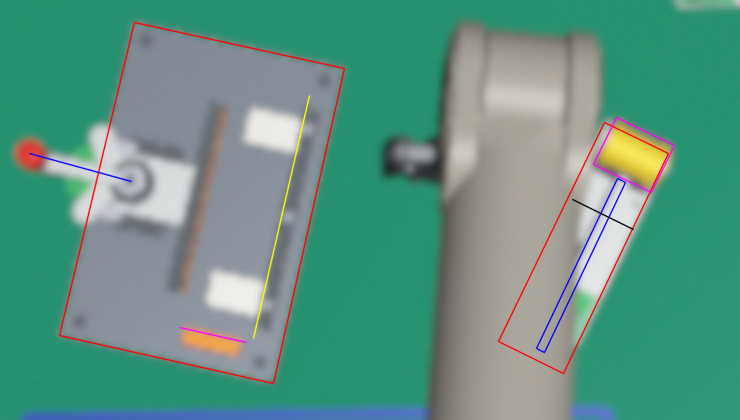

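The overlay at 0.5 rad lies on the lever, which is between the green lobes, and the jaw has opened. Next I'll move over the module's balance point.

jog_arm:
  steps:
    - [[-0.004,-0.035,0,0,0,-0.12,-1],[-0.008,-0.07,0,0,0,-0.24,-1],[-0.012,-0.105,0,0,0,-0.36,-1],[-0.0155,-0.138,0,0,0,-0.436,-1],[-0.0155,-0.138,-0.04,0,0,-0.436,-1],[-0.0155,-0.138,-0.08,0,0,-0.436,-1],[-0.0155,-0.138,-0.1,0,0,-0.436,-1],[-0.0155,-0.138,-0.1,0,0,-0.436,-1],[-0.0155,-0.138,-0.1,0,0,-0.436,-1],[-0.0155,-0.138,-0.1,0,0,-0.436,-1]]

```text
time: 6.55
position: [0.5157, -0.2506, 0.1084]
orientation: [0.37, -0.601, 0.603, -0.372]
contact_force: [0.7, -0.1, 0.0]
finger_gap: 1.0
```

Run:
```python
from h import *
from scipy.spatial.transform import Rotation as Ro
f=grab('scene')
a=cv2.resize(f['img'][150:270,180:330],None,fx=5,fy=5,interpolation=cv2.INTER_CUBIC)
s=r.get_state();R=Ro.from_quat(s['orientation']).as_matrix();print(s['position'],R.round(3),np.degrees(np.arctan2(R[1,0],R[0,0])),s['finger_gap'],s['q'])
save('s5.png',a)
g=s['position']; print(proj(f,[g])*5-np.array([180,150])*5)
```

```text
[ 0.5156251  -0.25064903  0.10844094] [[-0.45   0.004  0.893]
 [-0.893 -0.002 -0.45 ]
 [-0.    -1.     0.004]] -116.75190399767094 0.9999147134485521 [ 0.53816998  0.45689959 -0.15867452  1.62171287  0.07997389  1.06508738
 -1.68067512]
[[283.10677964 260.72281112]]
```

View pics/s5.png

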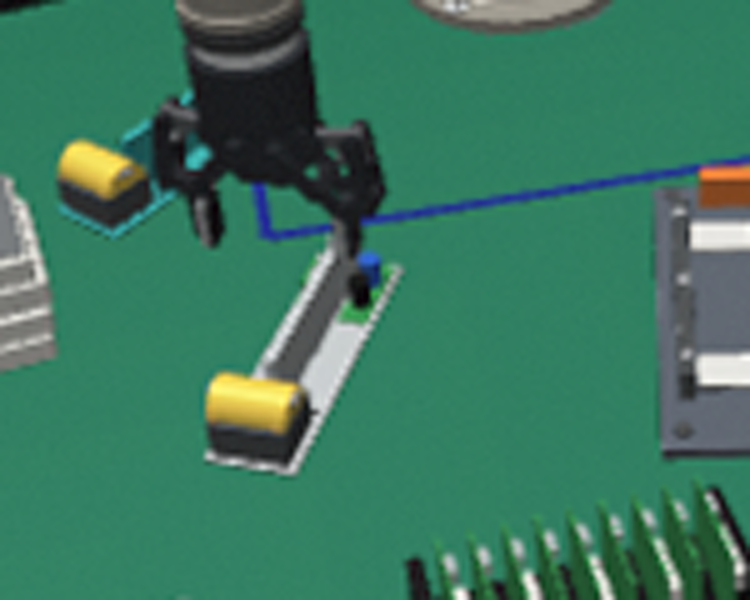

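Run:
```python
from h import *
c,s=np.cos(Mo[2]),np.sin(Mo[2])
for n in('scene','top'):
    f=load(n); W=world(f); h=cv2.cvtColor(f['img'],cv2.COLOR_RGB2HSV)
    d=W[...,:2]-Mo[:2]; a=d[...,0]*c+d[...,1]*s; b=-d[...,0]*s+d[...,1]*c
    near=(abs(a)<.14)&(abs(b)<.05)
    y=near&(h[...,0]>18)&(h[...,0]<34)&(h[...,1]>130)&(W[...,2]>.02)
    p=near&(h[...,1]<60)&(W[...,2]<.015)
    w=near&(a>-.03)&(a<.055)&(W[...,2]>.044)&(W[...,2]<.06)
    print(n,'yellow along',np.percentile(a[y],[2,50,98]).round(4),'lat',np.percentile(b[y],[2,50,98]).round(4),'z',np.nanmax(W[y][:,2]))
    print(' web lat',np.median(b[w]) if w.any() else None,w.sum(),' plate a',np.percentile(a[p],[2,98]),'b',np.percentile(b[p],[2,98]))
```

```text
scene yellow along [0.078  0.1004 0.1101] lat [-0.029  -0.0035  0.0223] z 0.05379386195456809
 web lat -0.002653738745052197 50  plate a [-0.06291813  0.13716036] b [-0.04479492  0.04750925]
top yellow along [0.0702 0.0849 0.1045] lat [-0.0254 -0.0015  0.023 ] z 0.05922911057659805
 web lat -0.0014159315392462944 58  plate a [-0.03763018  0.10470175] b [-0.03483759  0.03043701]
```

Transformer and web positions from both cameras agree within about 3 mm. I'll descend and pinch.

jog_arm:
  steps:
    - [[-0.0025,-0.0045,-0.03,0,0,0,-1],[-0.0025,-0.0045,-0.06,0,0,0,-1],[-0.0025,-0.0045,-0.08,0,0,0,-1],[-0.0025,-0.0045,-0.092,0,0,0,-1],[-0.0025,-0.0045,-0.092,0,0,0,-0.3],[-0.0025,-0.0045,-0.092,0,0,0,0.2],[-0.0025,-0.0045,-0.092,0,0,0,0.5],[-0.0025,-0.0045,-0.092,0,0,0,0.7],[-0.0025,-0.0045,-0.092,0,0,0,0.85],[-0.0025,-0.0045,-0.092,0,0,0,1],[-0.0025,-0.0045,-0.092,0,0,0,1],[-0.0025,-0.0045,-0.092,0,0,0,1]]
  force: 80

```text
time: 7.8
position: [0.512, -0.2551, 0.0152]
orientation: [0.37, -0.602, 0.603, -0.371]
contact_force: [-0.4, -0.4, 6.6]
finger_gap: 0.081
```

Run:
```python
from h import *
f=grab('scene')
a=cv2.resize(f['img'][150:270,180:330],None,fx=5,fy=5,interpolation=cv2.INTER_CUBIC)
s=r.get_state();print(s['position'],s['contact_force'],s['moment'],s['finger_gap'])
save('s6.png',a)
```

```text
[ 0.51195651 -0.25510483  0.01520907] [-0.53553262 -0.43165687  6.2686691 ] [-0.00588816  0.20416772 -0.02636231] 0.08447207822398797
```

View pics/s6.png

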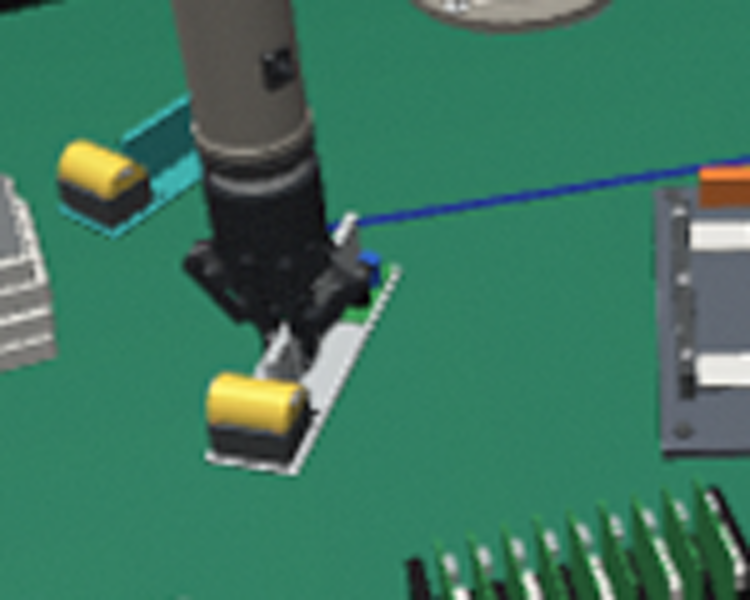

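The fingers hold the web, open about 7 mm. I'll lift it slowly.

jog_arm:
  steps:
    - [[0,0,0.005,0,0,0,1],[0,0,0.012,0,0,0,1],[0,0,0.02,0,0,0,1],[0,0,0.028,0,0,0,1],[0,0,0.036,0,0,0,1],[0,0,0.042,0,0,0,1],[0,0,0.045,0,0,0,1],[0,0,0.045,0,0,0,1],[0,0,0.045,0,0,0,1],[0,0,0.045,0,0,0,1],[0,0,0.045,0,0,0,1]]

```text
time: 8.95
position: [0.5111, -0.2544, 0.0589]
orientation: [-0.371, 0.602, -0.602, 0.371]
contact_force: [-0.9, 0.1, -6.8]
finger_gap: 0.08
```

Run:
```python
from h import *
f=grab('scene')
a=cv2.resize(f['img'][130:250,180:330],None,fx=5,fy=5,interpolation=cv2.INTER_CUBIC)
s=r.get_state();print(s['position'],s['contact_force'],s['moment'],s['finger_gap'])
save('s7.png',a)
```

```text
[ 0.51122116 -0.25445953  0.05892642] [-0.4617213  -0.6142782  -8.34725831] [ 0.04253104 -0.0295774   0.03576354] 0.08505417303646481
```

View pics/s7.png

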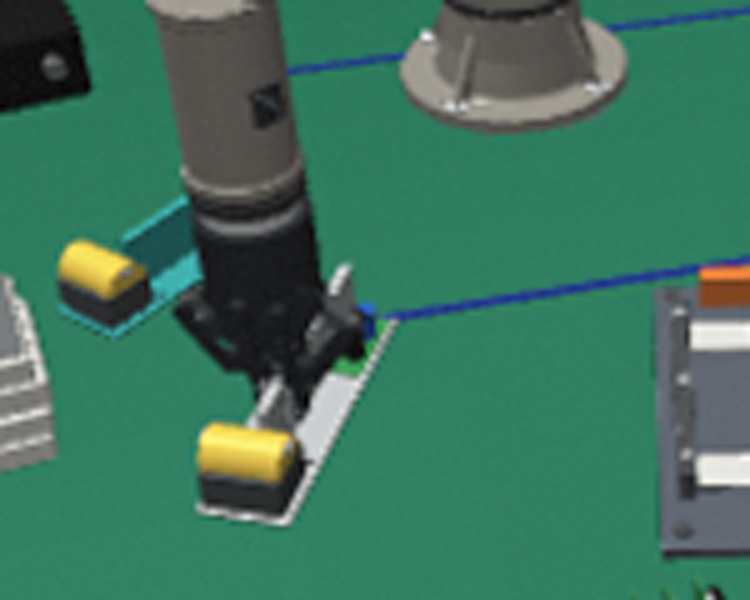

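The module is lifted, looks level, and the wrist moment is close to zero. I'll carry it to the nest.

jog_arm:
  steps:
    - [[0,0,0.01,0,0,0,1],[0,0,0.025,0,0,0,1],[0,0,0.04,0,0,0,1],[0.001,0.008,0.05,0,0,0.01,1],[0.003,0.024,0.055,0,0,0.02,1],[0.006,0.044,0.057,0,0,0.035,1],[0.009,0.066,0.057,0,0,0.05,1],[0.012,0.09,0.057,0,0,0.07,1],[0.015,0.114,0.057,0,0,0.09,1],[0.018,0.138,0.057,0,0,0.11,1],[0.021,0.162,0.057,0,0,0.13,1],[0.024,0.186,0.057,0,0,0.15,1]]

```text
time: 10.2
position: [0.5345, -0.0643, 0.1156]
orientation: [-0.416, 0.573, -0.571, 0.416]
contact_force: [0.1, 0.3, -6.4]
finger_gap: 0.086
```

jog_arm:
  steps:
    - [[0.003,0.024,0,0,0,0.018,1],[0.006,0.046,0,0,0,0.035,1],[0.009,0.068,0,0,0,0.05,1],[0.011,0.087,0,0,0,0.063,1],[0.013,0.103,0,0,0,0.073,1],[0.0145,0.115,0,0,0,0.08,1],[0.0155,0.122,0,0,0,0.084,1],[0.016,0.126,0,0,0,0.085,1],[0.016,0.126,0,0,0,0.085,1],[0.016,0.126,0,0,0,0.085,1],[0.016,0.126,0,0,0,0.085,1],[0.016,0.126,0,0,0,0.085,1]]

```text
time: 11.4
position: [0.5515, 0.0564, 0.1163]
orientation: [0.438, -0.555, 0.555, -0.438]
contact_force: [0.7, 0.6, -6.9]
finger_gap: 0.083
```

Run:
```python
from h import *
from scipy.spatial.transform import Rotation as Ro
s=r.get_state();R=Ro.from_quat(s['orientation']).as_matrix();print(s['position'],R.round(3),np.arctan2(R[1,0],R[0,0])+np.pi/2,s['contact_force'],s['moment'],s['finger_gap'])
f=grab('scene');f2=grab('top')
def ov(f,img,off,k,dz):
    c=T(np.array([*s['position'][:2],-.232]),[(-.029,0,0)])[0]
    def pl(p,L,col): cv2.polylines(img,[((proj(f,T(p,L))-off)*k).round().astype(np.int32).reshape(-1,1,2)],True,col,1,cv2.LINE_AA)
    M=np.array([c[0],c[1],-.232])
    def rc(x0,x1,y0,y1,z): return [(x0,y0,z+dz),(x1,y0,z+dz),(x1,y1,z+dz),(x0,y1,z+dz)]
    pl(M,rc(-.11,.11,-.032,.032,0.),(255,0,0)); pl(M,rc(.062,.108,-.028,.028,.054),(255,0,255));pl(N,rc(-.145,.145,-.06,.135,.012-dz),(0,0,255))
    print('origin',M, 'nest off',M-N)
    return img
dz=s['position'][2]+.018-.033; print('dz',dz)
a=cv2.resize(f['img'][120:260,270:420],None,fx=4,fy=4,interpolation=cv2.INTER_CUBIC)
save('s8.png',ov(f,a,np.array([269.6,119.6]),4,dz))
b=cv2.resize(f2['img'][130:250,240:360],None,fx=5,fy=5,interpolation=cv2.INTER_CUBIC)
save('t8.png',ov(f2,b,np.array([239.6,129.6]),5,dz))
```

```text
[0.55150062 0.05644695 0.11626892] [[-0.232 -0.     0.973]
 [-0.973 -0.001 -0.232]
 [ 0.001 -1.    -0.   ]] -0.23362625209822308 [ 0.65721615  0.63784292 -6.90154558] [-0.01406051  0.06257228 -0.00304208] 0.08321395267786935
dz 0.10126891962800247
origin [ 0.52327757  0.06311476 -0.232     ] nest off [ 0.00037757 -0.00108524  0.        ]
origin [ 0.52327757  0.06311476 -0.232     ] nest off [ 0.00037757 -0.00108524  0.        ]
```

View pics/s8.png

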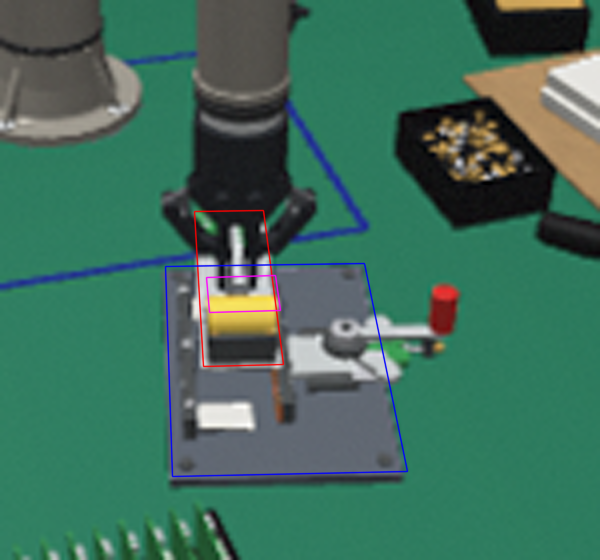

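View pics/t8.png

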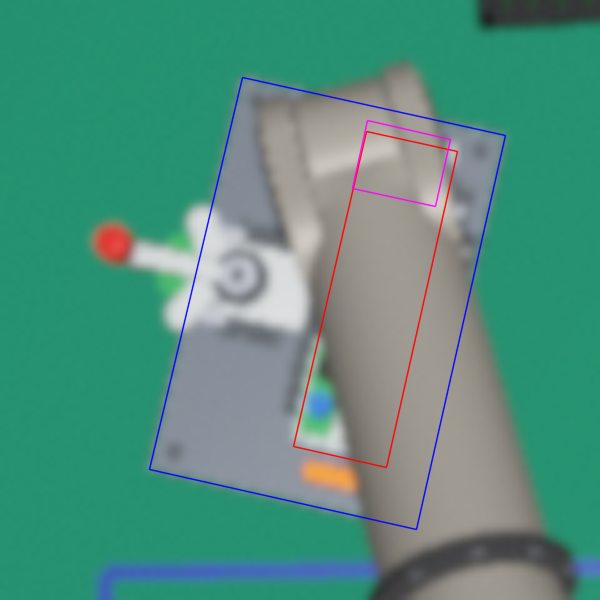

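Run:
```python
from h import *
f=load('scene');W=world(f);h=cv2.cvtColor(f['img'],cv2.COLOR_RGB2HSV)
k=np.zeros(h.shape[:2],bool);k[185:205,315:345]=1
y=k&(h[...,0]>18)&(h[...,0]<34)&(h[...,1]>130); print('yellow max z',np.percentile(W[y][:,2],[50,95]),'(expect <=.155)')
f=load('top');W=world(f)
k=np.zeros(h.shape[:2],bool);k[216:222,301:306]=1
print('tail plate z',np.percentile(W[k][:,2],[10,50,90]),'(expect .105)', W[218,302:308].round(3).tolist())
s=r.get_state(); print(s['dq'].round(4),s['position'],s['time'])
```

```text
yellow max z [nan nan] (expect <=.155)
tail plate z [0.00596572 0.10047443 0.11046171] (expect .105) [[0.426, 0.106, 0.106], [0.426, 0.103, 0.105], [0.426, 0.1, 0.1], [0.426, 0.096, 0.104], [0.426, 0.093, 0.108], [0.425, 0.089, 0.118]]
[-0.0016 -0.0001 -0.0042  0.0005 -0.0021 -0.0005 -0.0004] [0.55150952 0.05684215 0.1163178 ] 11.5
```

Run:
```python
from h import *
f=load('scene');W=world(f);h=cv2.cvtColor(f['img'],cv2.COLOR_RGB2HSV)
k=np.zeros(h.shape[:2],bool);k[185:205,315:345]=1
y=k&(h[...,0]>18)&(h[...,0]<34)&(h[...,1]>130); print('yellow z',np.nanpercentile(W[y][:,2],[50,95]))
print(r.sign_off())
```

```text
yellow z [0.14730939 0.15332327]
the job is handed in; nothing more can be done
None
```

I threw the lever into the green notch. I then pinched the larger silver module's web at its balance point with 80 N, carried it level to the nest and handed the job in while holding it there. The robot clock stood at about 11.5 s of the 51 s allowed.

| Last check | Measured |
|---|---|
| Lever | overlay drawn at 0.5 rad lies on it, between the green lobes; jaw open |
| Centring over the nest | about 1 mm off, taken from the tool pose and the assumed grip point |
| Height above the rest pads | about 83 mm |
| Turn relative to the nest | about 0.002 rad, from the tool pose |
| Level: tail plate height | about 0.10 to 0.106 m (0.105 expected) |
| Level: transformer top height | about 0.153 m (0.155 expected) |
| Fingers | closed on the web, holding about 7 N of weight |
| Arm motion | joint speeds below 0.005 rad/s |

- **Camera overlays:** the two cameras agreed on the module's position only to within a few millimetres. In the last scene view the overlay was about 1 pixel off.
- **Failed check:** my first reading of the transformer height returned no value because of missing depth pixels. The repeat gave the figure in the table.
- **Bystanders:** I did not measure the screws, rack, covers or screwdriver again. The arm's path stayed clear of them, and I saw no unexpected contact force.

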